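Swap the used media bottle in the tilt stand with the fresh one in the rack

ROBOT

A 6-joint arm with a two-finger parallel gripper is mounted at the origin on the work surface. World frame = base frame: x ahead of the robot, y to its left, z up, the work surface at z = 0. Lengths are in m, angles in rad, forces in N, time in s.
With the tool pointing down it reaches from about 0.4 to 0.825 m from the base axis. Payload 7 kg.
Tool frame: the origin (TCP) lies midway between the tips of the shut fingers; the grasp point (between the pads) lies 19 mm behind it; z points along the fingers, y is the line along which they close (so a half turn about z gives the same grasp; the last joint's range is limited). The gripper opens to 88 mm and grips with 3 to 60 N. Pads are 19 mm wide; open, the fingers measure 130 mm over their backs; the gripper's body (78 mm by 193 mm) begins 47 mm behind the grasp point.
Start: joints at [-0.993, 0.359, 0.012, 0, -1.224, -0.288], TCP at [0.193, -0.647, 0.227] pointing down, gripper open.
Joint ranges: [-3.07, 3.07], [-1.43, 2.12], [-1.02, 1.25], [-3.03, 1.67], [-3.05, -0], [-3.03, 3.03]. Speed limits (rad/s): [2.39, 2.39, 3.01, 3.14, 3.14, 3.14].

INTERFACE

Orientations are given as a unit quaternion [x, y, z, w].
In Python, from station import * gives the robot as it stands. Calls block until the motion is done:
- goto(position, orientation): joint-space move of the TCP to a pose.
- movel(position, rotation=None, max_speed=0.15, threshold=None): straight line of the TCP; rotation=None keeps the orientation; max_speed is the mean speed in m/s. With threshold (N) it stops when the force on the tool has changed by that much, and returns True; else False.
- move_joints(angles): joint-space move.
- release() and close_gripper(grip_force=None): open the fingers fully, or close them until they stop; grip_force is the grip in N (None keeps the last).
- dwell(seconds).
- ik(position, orientation): joint angles nearest the present ones, or None.
- read_state(): the state.
- camera(name): name is "side" or "top" or "wrist"; returns a dict with "pixels" (400x640x3 uint8, red, green, blue), "fovy" (degrees; the focal length in pixels is half the picture's height over the tangent of half this angle, whatever the lens; pixels are square), "cx", "cy" (the principal point, pixels), "world_to_cam" (4x4, takes a point from world to camera coordinates). Camera axes: x right, y up, looking along -z (the intrinsics and any distortion apply to the point x, -y, -z); pixel columns grow to the right and rows downward; lengths in m; the calibration is good to about 2 mm. A picture is of the moment at which its call begins. There is no depth.
A pose or a line that the arm cannot do raises IKError and nothing moves.
- finish_job(): hands the job in; it is judged then, once.
The state is a dict: "clock": time; "q": joint angles; "dq": joint speeds; "joint_torque": joint torques, N m; "eef_pos": TCP position; "orientation": TCP orientation; "ft_force": force on the tool from outside, world axes, zero at the start; "ft_torque": the same for the moment, N m; "width": finger opening in m; "gripper_force": force on a finger pad.
Only numpy, scipy, OpenCV 4.12 (cv2) and the standard library are available. Lean on these libraries where they do the work, as an engineer would, in place of code of your own. Each camera call takes 0.05 s, during which the arm holds its last target. There are 200 camera calls.

TASK

Swap two bottles: the white-capped one leaning in the tilt stand goes upright into the rack bay where the orange-capped one is now, and the orange-capped one goes into the tilt stand, fully seated and leaning in it just as the white-capped one does now. There is clear bench to set a bottle down on meanwhile. They are glass: do not drop them or let them tip over, and leave everything else where it stands.

Things in the scene. Friction and masses are not known exactly. Their poses are not given: they have to be found in the camera images.
- bottle_orange: The fresh bottle, orange cap, pink medium inside: glass media bottle 143 mm tall, 70 mm in diameter up to 87 mm, then a 43 mm neck; the top 26 mm is a 53 mm screw cap. Round. Origin at the centre of its underside, z along its axis to the cap. It starts upright in one of the three bays of the wire rack. About 0.38 kg.
- orange_cap (a point): Centre of the top face of the orange cap, 143 mm above the bottle's origin along its axis.
- bottle_white: The used bottle, white cap, clear and empty: glass media bottle 143 mm tall, 70 mm in diameter up to 87 mm, then a 43 mm neck; the top 26 mm is a 53 mm screw cap. Round. Origin at the centre of its underside, z along its axis to the cap. It starts leaning in the tilt stand, with its z axis 35 degrees from vertical, the cap end towards the middle of the bench. About 0.26 kg.
- white_cap (a point): Centre of the top face of the white cap, 143 mm above the bottle's origin along its axis.
- stand: Steel tilt stand, fixed: base 170 x 100 mm, inclined foot plate and a V back of two 42 mm wings under the leaning bottle, reaching 92 mm up its side; open above. Origin under the base's middle, z up; the cap end leans to its -x. A seated bottle points along (-0.574, 0, 0.819) in its axes (35 degrees from vertical); (0.819, 0, 0.574) is square to that, away from the V.
- stand_seat (a point): Where the centre of the underside of a fully seated bottle lies: on the foot plate, the bottle's side against both wings. In the stand's frame at (30, 0, 42) mm. Same axes as the stand.
- stand_cap (a point): Where the centre of the cap's top face of a fully seated bottle lies: in the stand's frame at (-52, 0, 159) mm. Same axes as the stand.
- rack: Wire bottle rack fixed to the bench, 270 x 94 mm: a 3 mm steel floor and 6 mm wires at 30 and 60 mm height round three bays in a row along its x axis, 88 mm apart. Each bay is 82 mm square inside. Origin at the middle of its underside, z up.
- rack_bay0 (a point): Centre of the floor of the first (rack's -x end) bay of the rack, 3 mm above the bench. Same axes as the rack.
- rack_bay1 (a point): Centre of the floor of the middle bay of the rack, 3 mm above the bench. Same axes as the rack.
- rack_bay2 (a point): Centre of the floor of the last (rack's +x end) bay of the rack, 3 mm above the bench. Same axes as the rack.
- bottle_blue1: A blue-capped bottle of the same shape and size as the orange-capped one, pink medium, in another bay of the rack. Bystander. Origin at the centre of its underside.
- bottle_blue2: The other blue-capped bottle in the rack, same size. Bystander. Origin at the centre of its underside.
- big_black: 500 ml media bottle with a black cap, 86 mm in diameter, 181 mm tall, at the back of the bench. Bystander.
- big_grey: 500 ml media bottle with a grey cap, 86 mm in diameter, 181 mm tall, at the back of the bench. Bystander.
- well_plate: White 96-well plate, 127 x 85 x 14 mm, lying beyond the middle of the bench. Bystander. Origin at the centre of its underside, x along its length.
- pipette: Micropipette lying on the bench at the robot's right, about 260 mm long and 33 mm high, along its x axis. Bystander. Origin under its middle.
- tip_box: Open blue box of pipette tips, 122 x 84 x 58 mm, at the robot's left. Bystander. Origin at the centre of its underside.
Mind the look-alikes: they are no part of the job. Leave any green look-alike of the bottle_white alone.

How it is judged:
By the outcome, as a careful person would: the job done as asked, in the order asked, and still so for the second after the job is handed in, with the robot touching nothing.
It also fails if it takes over 67 s, if anything falls off the work surface, if the arm or the gripper's body presses on something with over 40 N, if the wrist force passes 120 N, or if a joint passes its speed limit or range.

## Working session

There is one attempt and no reset: what is moved stays moved. The work goes in short steps, each a Python script; the robot and the scene stay as the last script left them, time stands still between calls to the robot, and variables do not carry over. Pictures are saved under pics/ and viewed, at most 10 in all, crops included, and the job is handed in when it is done.

```bash
mkdir -p pics; ls; python3 - <<'E'
from station import *
import cv2
for n in ("top","side"):
    c=camera(n); cv2.imwrite(f"pics/{n}0.png",c["pixels"][:,:,::-1])
    print(n,{k:v for k,v in c.items() if k!="pixels"})
s=read_state();print(s["clock"],s["eef_pos"],s["orientation"])
E
```

```text
pics
top {'fovy': 56.327212197965835, 'cx': 318.3734194345343, 'cy': 199.5555899732177, 'world_to_cam': array([[ 0.01556935, -0.99984319,  0.00843724, -0.01436501],
       [ 0.99117606,  0.01654418,  0.13151543, -0.57672106],
       [-0.13163439,  0.00631518,  0.99127822, -1.09822057],
       [ 0.        ,  0.        ,  0.        ,  1.        ]])}
side {'fovy': 57.529961792804876, 'cx': 324.8376806024043, 'cy': 197.2724102311883, 'world_to_cam': array([[-0.89864518, -0.43865148,  0.00466092,  0.51347293],
       [ 0.33400179, -0.67728875,  0.65553242, -0.27722223],
       [-0.28439348,  0.59064781,  0.75515264, -0.94318091],
       [ 0.        ,  0.        ,  0.        ,  1.        ]])}
0.1 [ 0.19274363 -0.64644916  0.22573071] [-1.44337202e-01  9.89528288e-01  7.13537635e-04 -1.73672154e-04]
```

View pics/top0.png

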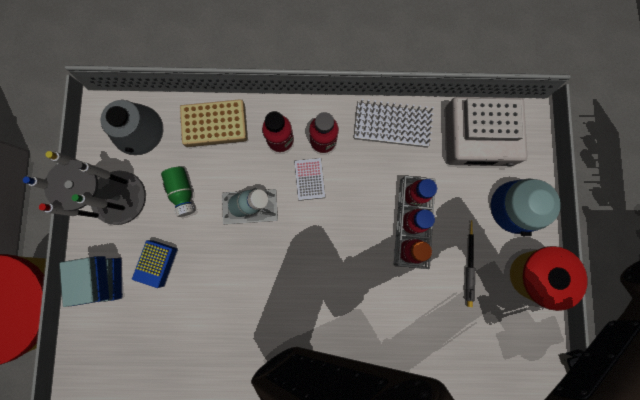

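View pics/side0.png

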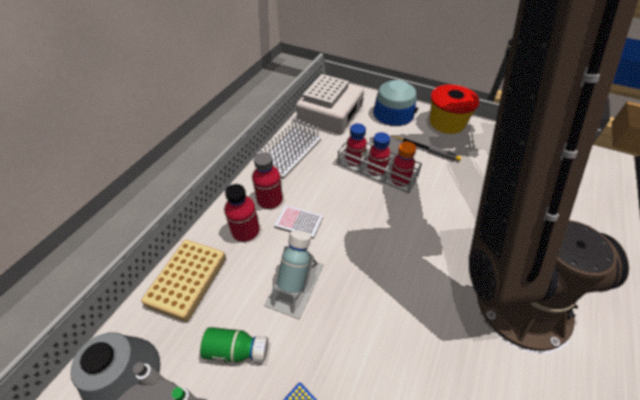

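The top view shows the orange cap at about (416,252) at the near end of the rack. The white cap is at (256,201), leaning right (-y) in the stand at (248,206). The side view shows the orange cap at (407,149) and the white cap at (299,240). Next I'll measure the caps and the base and rack outlines.

```bash
cat > h.py <<'E'
from station import *
import numpy as np, cv2
from scipy.spatial.transform import Rotation as R
def ray(c,px):
    f=200/np.tan(np.radians(c["fovy"]/2)); W=c["world_to_cam"]
    d=np.array([(px[0]-c["cx"])/f,-(px[1]-c["cy"])/f,-1.]); Rm=W[:3,:3]
    d=Rm.T@d; return -Rm.T@W[:3,3], d/np.linalg.norm(d)
def onplane(c,px,z):
    o,d=ray(c,px); return o+d*(z-o[2])/d[2]
def tri(c1,p1,c2,p2):
    A=np.zeros((3,3));b=np.zeros(3);L=[ray(c1,p1),ray(c2,p2)]
    for o,d in L:
        M=np.eye(3)-np.outer(d,d);A+=M;b+=M@o
    x=np.linalg.solve(A,b); return x,[np.linalg.norm(np.cross(x-o,d)) for o,d in L]
def proj(c,P):
    f=200/np.tan(np.radians(c["fovy"]/2)); q=c["world_to_cam"]@np.append(P,1)
    return c["cx"]-f*q[0]/q[2], c["cy"]+f*q[1]/q[2]
def blob(c,lo,hi,roi):
    x0,y0,x1,y1=roi; hsv=cv2.cvtColor(c["pixels"],cv2.COLOR_RGB2HSV)[y0:y1,x0:x1]
    m=cv2.inRange(hsv,np.array(lo),np.array(hi)); n,l,s,ce=cv2.connectedComponentsWithStats(m)
    i=1+np.argmax(s[1:,4]); return ce[i]+[x0,y0],s[i]+[x0,y0,0,0,0]
def tool(axis,ydir):
    "tool orientation pointing against bottle axis, closing line nearest ydir"
    z=-axis/np.linalg.norm(axis); y=ydir-z*(ydir@z); y/=np.linalg.norm(y)
    return R.from_matrix(np.c_[np.cross(y,z),y,z]).as_quat()
E
python3 - <<'E'
from h import *
t=camera("top");s=camera("side")
O=[0]*3
po=blob(t,(5,150,80),(18,255,255),(395,230,440,275)); qo=blob(s,(5,150,80),(18,255,255),(390,135,425,165))
print(po,qo,tri(t,po[0],s,qo[0]),onplane(t,po[0],.135))
for roi in ((410,175,440,205),(410,205,440,235)):
    b=blob(t,(105,120,60),(125,255,255),roi); print("blue",b,onplane(t,b[0],.135))
print(t["pixels"][201,256],s["pixels"][240,299],t["pixels"][215,235])
a=cv2.resize(t["pixels"][175:235,210:290],None,fx=5,fy=5,interpolation=cv2.INTER_CUBIC)
b=cv2.resize(t["pixels"][170:275,380:450],None,fx=5,fy=5,interpolation=cv2.INTER_CUBIC)
d=cv2.resize(s["pixels"][220:320,260:330],None,fx=3,fy=3,interpolation=cv2.INTER_CUBIC)
im=np.zeros((600,800,3),np.uint8); im[:300,:400]=a; im[:525,400:750]=b; im[300:600,:210]=d
cv2.imwrite("pics/zoom.png",im[:,:,::-1])
E
```

```text
(array([421.90181818, 250.71272727]), array([413, 242,  19,  19, 275])) (array([406.72197309, 148.94170404]), array([399, 141,  17,  17, 223])) (array([ 0.42856513, -0.28989529,  0.13446037]), [np.float64(0.001078281690937906), np.float64(0.0010782816909378275)]) [ 0.4275126  -0.28998618  0.135     ]
blue (array([427.11764706, 187.6745098 ]), array([419, 179,  18,  18, 255])) [ 0.60264138 -0.30828309  0.135     ]
blue (array([424.78888889, 218.58148148]), array([416, 210,  19,  18, 270])) [ 0.51580712 -0.29984391  0.135     ]
[156 157 151] [193 183 177] [56 67 66]
```

View pics/zoom.png

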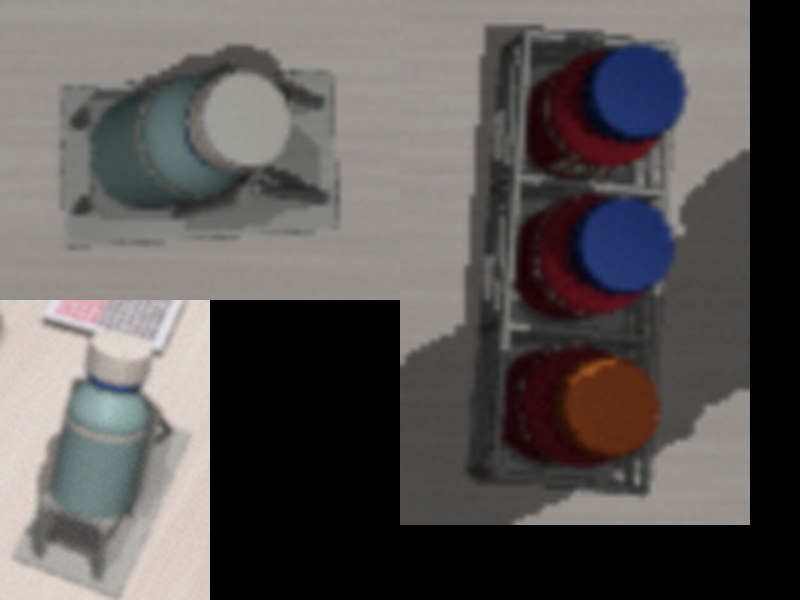

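The zoom shows the stand base corners at zoom pixels (62,85), (330,70), (338,228) and (68,248). The white cap disc is centred at about (242,118), and the rack is nearly along world x with orange in its near bay.

```bash
python3 - <<'E'
from h import *
t=camera("top");s=camera("side")
C=np.array([onplane(t,(210+u/5-.4,175+v/5-.4),.004) for u,v in((62,85),(330,70),(338,228),(68,248))])[:,:2]
print(C.round(4),C.mean(0),[np.linalg.norm(C[i]-C[i-1]).round(4) for i in range(4)])
x=(C[0]-C[1]+C[3]-C[2]);yaw=np.arctan2(x[1],x[0]);print("yaw",np.degrees(yaw))
Rz=R.from_euler("z",yaw).as_matrix(); o=np.append(C.mean(0),0)
cap=o+Rz@[-.052,0,.159]; print("cap pred",cap)
print("cap tri",tri(t,(257.9,198.2),s,(299.7,234.8)), onplane(t,(257.9,198.2),.159))
print(proj(t,cap),proj(s,cap))
# reach checks
a=Rz@[-.574,0,.819]; yd=np.array([0,1.,0])
for nm,p,ax in (("or",[.428,-.29,.12],[0,0,1]),("bench",[.47,-.1,.12],[0,0,1]),("cap",cap-.032*a,a),("capup",cap-.032*a+[0,0,.12],a)):
  for sg in (1,-1):
    q=ik(np.array(p),tool(np.array(ax,float),sg*yd)); print(nm,sg,None if q is None else np.round(q,2))
q=ik(cap-.032*a,tool(a,Rz[:,1]));print("tang",q)
E
```

```text
[[0.6015 0.2973]
 [0.6139 0.1297]
 [0.5145 0.1217]
 [0.4994 0.2886]] [0.55735246 0.20931504] [np.float64(0.1025), np.float64(0.1681), np.float64(0.0997), np.float64(0.1676)]
yaw 94.69936395680452
cap pred [0.56161269 0.15748984 0.159     ]
cap tri (array([0.56187977, 0.15952098, 0.16197559]), [np.float64(0.0004966409850096421), np.float64(0.0004966409850094102)]) [0.56180121 0.15982262 0.159     ]
(np.float64(258.75798859499196), np.float64(198.28308259535507)) (np.float64(300.45141831264453), np.float64(234.97348549183684))
or 1 [-0.22  0.2  -0.48  0.   -0.89 -1.36]
or -1 [-0.22  0.2  -0.48  0.   -0.89  1.79]
bench 1 [ 0.2   0.14 -0.55  0.   -0.88 -1.77]
bench -1 [ 0.2   0.14 -0.55  0.   -0.88  1.37]
cap 1 [ 0.19  0.35 -0.13 -0.69 -1.12 -1.46]
cap -1 [ 0.19  0.35 -0.13 -0.69 -1.12  1.68]
capup 1 [ 0.2   0.23 -0.02 -0.63 -1.3  -1.62]
capup -1 [ 0.2   0.23 -0.02 -0.63 -1.3   1.52]
tang [ 0.18930781  0.34775762 -0.13289129 -0.68554495 -1.12284679  0.2096743 ]
```

```bash
python3 - <<'E'
from h import *
rd=np.array([.9946,-.1045,0]); ry=np.array([.1045,.9946,0]); Q=tool(np.array([0,0,1.]),ry)
goto(np.array([.4285,-.290,.25]),Q); print(read_state()["clock"])
w=camera("wrist"); cv2.imwrite("pics/w1.png",w["pixels"][:,:,::-1])
print(proj(w,[.4285,-.29,.146]))
try:
  b=blob(w,(5,150,80),(18,255,255),(0,0,640,400)); print(b,onplane(w,b[0],.146))
except Exception as e: print(e)
E
```

```text
1.875
(np.float64(318.2066863962677), np.float64(200.33532948796073))
(array([321.09657103, 197.12246326]), array([ 291,  166,   61,   62, 2858])) [ 0.42582408 -0.28713736  0.146     ]
```

View pics/w1.png

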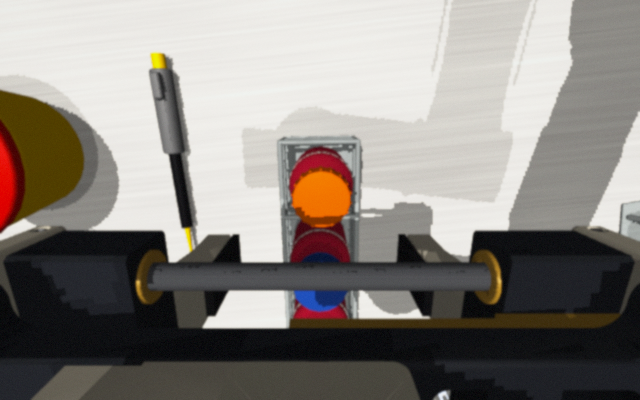

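The wrist view shows the orange cap at (321,197), diameter about 61 px. The rack's near-end top wire runs from (279,138) to (360,138), and both agree with the top view.

```bash
python3 - <<'E'
from h import *
rd=np.array([.9946,-.1045,0]); ry=np.array([.1045,.9946,0]); Q=tool(np.array([0,0,1.]),ry)
w=camera("wrist"); e=[onplane(w,p,.06) for p in((279,138),(360,138))]; m=(e[0]+e[1])/2
print("rack end",e,"bay",m+.047*rd)
p=np.array([.4265,-.2883,.114]); z=np.array([0,0,1.])
movel(p,Q,max_speed=.15); 
print("grip",close_gripper(45)); s=read_state(); print(s["width"],s["gripper_force"],s["ft_force"])
movel(p+.115*z,max_speed=.15); print(read_state()["width"],read_state()["ft_force"])
b=np.array([.46,-.10,.229]); goto(b,Q)
print(movel([.46,-.10,.105],max_speed=.12,threshold=5)); s=read_state();print(s["eef_pos"],s["ft_force"],s["clock"])
release(); dwell(.2); movel(s["eef_pos"]+.1*z,max_speed=.2)
t=camera("top"); cv2.imwrite("pics/t1.png",t["pixels"][150:300,200:450,::-1]);
c=blob(t,(5,150,80),(18,255,255),(320,200,395,300)); print(c,onplane(t,c[0],.138),read_state()["clock"])
E
```

```text
rack end [array([ 0.37519039, -0.32876462,  0.06      ]), array([ 0.38467257, -0.23859897,  0.06      ])] bay [ 0.42667768 -0.28859329  0.06      ]
grip False
0.052521904809958234 45.00033974647522 [-0.46817801  2.17754533  1.50891489]
0.05224471970831864 [-0.64319881  0.09467817 -4.18511864]
True
[ 0.45861893 -0.10072019  0.11023516] [0.92452049 0.09116877 0.64653207] 6.325Traceback (most recent call last):
  File "<stdin>", line 13, in <module>
  File "h.py", line 21, in blob
    i=1+np.argmax(s[1:,4]); return ce[i]+[x0,y0],s[i]+[x0,y0,0,0,0]
        ~~~~~~~~~^^^^^^^^^
    return _wrapfunc(a, 'argmax', axis=axis, out=out, **kwds)
    return bound(*args, **kwds)
ValueError: attempt to get argmax of an empty sequence
```

View pics/t1.png

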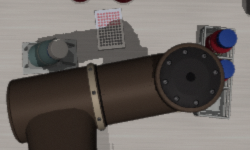

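The arm hides the orange bottle here, but the forces and the contact height (0.110) say it was lifted and set down well. White bottle next, with a wrist look first.

```bash
cat >> h.py <<'E'
Rz=R.from_euler("z",np.radians(94.7)).as_matrix()
SA=Rz@[-.5736,0,.8192]; SN=Rz@[.8192,0,.5736]; STY=Rz[:,1]; QS=tool(SA,SN)
if QS is not None and (R.from_quat(QS).as_matrix()[:,1]@[0,1,0])<0: QS=tool(SA,-SN)
Zu=np.array([0,0,1.]); RY=np.array([.1045,.9946,0]); QU=tool(Zu,RY)
CAP=np.array([.5617,.1585,.160]); BAY=np.array([.4272,-.2894,.003])
E
python3 - <<'E'
from h import *
goto(CAP-.032*SA+.11*SA,QS); print(read_state()["clock"],read_state()["q"].round(2) if hasattr(read_state()["q"],"round") else read_state()["q"])
w=camera("wrist"); cv2.imwrite("pics/w2.png",w["pixels"][:,:,::-1]); print(proj(w,CAP),proj(w,CAP-.026*SA))
t=camera("top"); c=blob(t,(5,150,80),(18,255,255),(300,200,400,300)); print(c,onplane(t,c[0],.138))
E
```

```text
8.9333 [ 0.09  0.27 -0.03 -0.63 -1.32 -1.4 ]
(np.float64(318.86737720582), np.float64(210.17114899956098)) (np.float64(318.8912740665173), np.float64(201.6084766376262))
(array([352.37096774, 238.20322581]), array([343, 228,  20,  21, 310])) [ 0.45848442 -0.09912436  0.138     ]
```

View pics/w2.png

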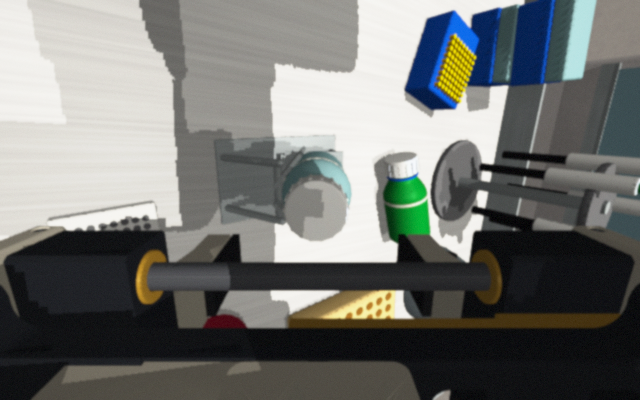

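The white cap is at about (316,208), where I predicted (319,210), so the offset is about 2 mm. I'll apply half of that as a correction and grasp.

```bash
python3 - <<'E'
from h import *
c=np.array([.5607,.1576,.160]); p=c-.032*SA
print(movel(p,QS,max_speed=.12,threshold=12)); s=read_state(); print(s["eef_pos"]-p)
close_gripper(45); s=read_state(); print(s["width"],s["gripper_force"],s["ft_force"])
movel(p+.09*Zu,max_speed=.1); s=read_state(); print(s["width"],s["ft_force"])
goto([.55,.05,.33],QU); goto([BAY[0],BAY[1],.33],QU)
w=camera("wrist"); t=camera("side"); cv2.imwrite("pics/s2.png",t["pixels"][:300,200:,::-1]); print(read_state()["clock"],read_state()["eef_pos"],read_state()["ft_force"])
E
```

```text
False
[ 0.00045744 -0.00025315  0.00062355]
0.0524279084368975 45.00012516975403 [ 0.30064923 -2.74720559 -0.22038447]
0.052034881217651485 [-6.53929002e-02 -1.17332433e-03 -2.95419604e+00]
13.95 [ 0.42786313 -0.28865125  0.32980262] [-0.23998747  0.23602566 -2.91924415]
```

View pics/s2.png

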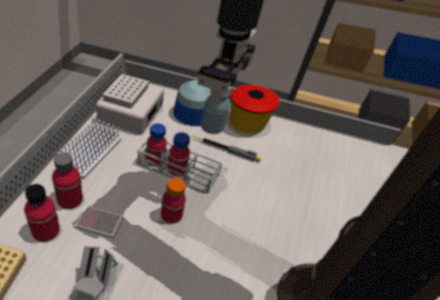

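The side view shows the white bottle hanging upright over the empty bay (cap near (215,75) in the crop). The orange bottle stands at (173,205). Lowering white.

```bash
python3 - <<'E'
from h import *
movel([BAY[0],BAY[1],.21],QU,max_speed=.15)
print(movel([BAY[0],BAY[1],.105],QU,max_speed=.08,threshold=5)); s=read_state(); print(s["eef_pos"],s["ft_force"],s["clock"])
if s["eef_pos"][2]<.118:
    release(); dwell(.2); movel(s["eef_pos"]+.11*Zu,max_speed=.2)
    o=np.array([.4586,-.1000,.113])
    goto(o+.11*Zu,QU); movel(o,QU,max_speed=.12); close_gripper(55); s=read_state(); print(s["width"],s["eef_pos"],s["ft_force"])
    movel(o+.17*Zu,max_speed=.15); print(read_state()["ft_force"])
    p=np.array([.5607,.1576,.160])-.030*SA
    goto(p+.11*Zu,QS); print(read_state()["clock"],read_state()["ft_force"])
    w=camera("wrist"); t=camera("side"); cv2.imwrite("pics/s3.png",cv2.resize(t["pixels"][100:320,220:440],None,fx=2.5,fy=2.5)[:,:,::-1])
E
```

```text
True
[ 0.42679318 -0.29005831  0.11281941] [ 0.15568496 -3.03919675  3.30878987] 16.0
0.05233359582918617 [ 0.45868093 -0.10006254  0.11311977] [ 0.19777988 -0.37491328  1.53572103]
[ 0.42844968 -0.02569871 -4.13180011]
22.6083 [ 0.05001393 -0.58869424 -3.55917406]
```

View pics/s3.png

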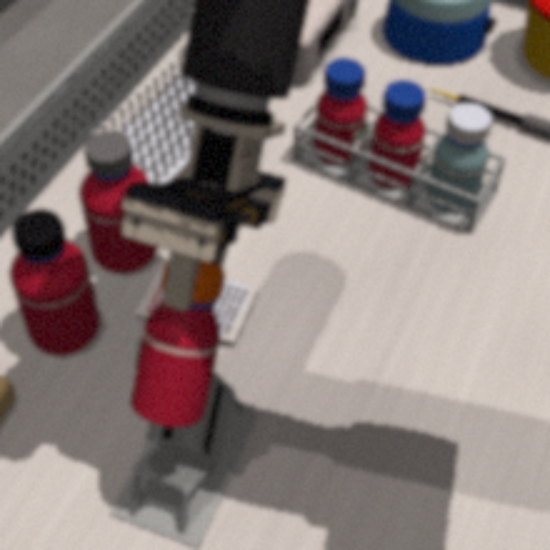

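White stands upright in the near bay, and the orange bottle is held tilted above the stand. Now seating it.

```bash
python3 - <<'E'
from h import *
p=np.array([.5607,.1576,.160])-.030*SA; B=np.c_[SA,SN,STY]
movel(p+.03*Zu,QS,max_speed=.12)
print(movel(p-.005*Zu,QS,max_speed=.03,threshold=5)); s=read_state()
print("err mm (axis,normal,y)",(B.T@(s["eef_pos"]-p)*1e3).round(2),"F",(B.T@s["ft_force"]).round(2),s["clock"])
E
```

```text
True
err mm (axis,normal,y) [0.94 0.22 0.12] F [3.31 1.56 0.05] 24.4167
```

```bash
python3 - <<'E'
from h import *
p=np.array([.5607,.1576,.160])-.030*SA; B=np.c_[SA,SN,STY]
def rep(): 
    s=read_state(); print((B.T@(s["eef_pos"]-p)*1e3).round(2),"F",(B.T@s["ft_force"]).round(2),s["clock"]); return s
e=rep()["eef_pos"]
print(movel(e-.004*SA,QS,max_speed=.02,threshold=8)); e=rep()["eef_pos"]
print(movel(e-.004*SN,QS,max_speed=.02,threshold=6)); e=rep()["eef_pos"]
close_gripper(6); dwell(.3); rep()
release(); dwell(.3); e=rep()["eef_pos"]
movel(e+.12*SA,QS,max_speed=.15)
w=camera("wrist"); cv2.imwrite("pics/w4.png",w["pixels"][:,:,::-1])
b=blob(w,(5,150,60),(18,255,255),(200,100,440,270)); print(b, "white was ~316,208 at 10mm nearer", proj(w,np.array([.5607,.1576,.160])))
s2=camera("side"); q=blob(s2,(5,150,80),(18,255,255),(270,215,330,270)) if True else 0; print(q)
goto([.45,-.1,.40],QU); dwell(.5)
t=camera("top");s=camera("side")
im=np.zeros((600,800,3),np.uint8)
im[:300,:400]=cv2.resize(t["pixels"][175:235,210:290],(400,300)); im[300:,:400]=cv2.resize(s["pixels"][215:320,250:390][:, :140],(400,300)); im[:,400:]=cv2.resize(s["pixels"][100:250,330:430],(400,600))
cv2.imwrite("pics/end.png",im[:,:,::-1]); print(read_state()["clock"])
E
```

```text
[0.94 0.22 0.12] F [3.31 1.56 0.05] 24.4167
True
[ 0.98 -0.11 -0.59] F [ 5.26 -0.35  0.3 ] 24.625
True
[ 0.93 -2.48 -0.66] F [ 2.46  1.09 -0.69] 24.8333
[ 0.89 -2.48 -0.47] F [ 2.99 -1.27 -1.24] 25.35
[ 0.67 -2.45 -0.14] F [ 0.16 -0.06  0.35] 26.4417
(array([318.06115702, 203.6938843 ]), array([ 287,  172,   63,   64, 3025])) white was ~316,208 at 10mm nearer (np.float64(320.3447402632804), np.float64(205.26824075303875))
(array([298.93031359, 239.32055749]), array([289, 231,  21,  17, 287]))
29.1833
```

View pics/end.png

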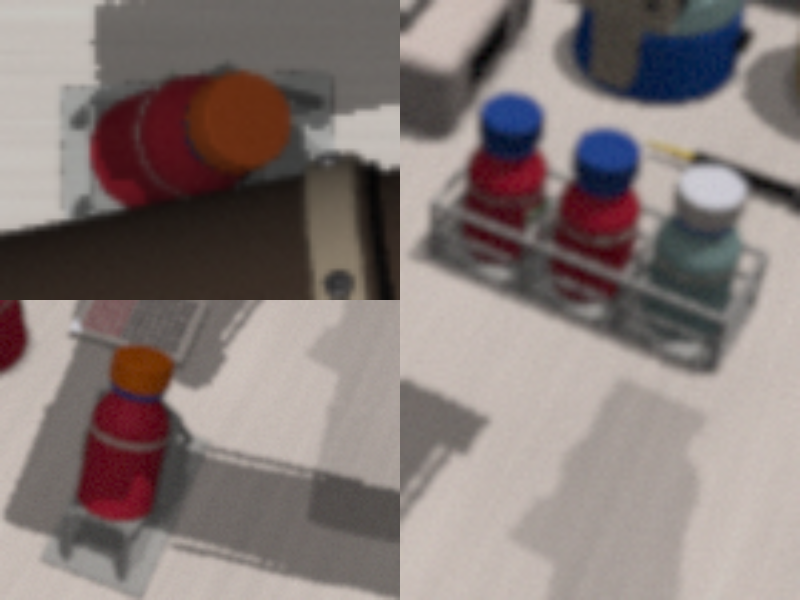

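The orange cap fills the same zoom pixels the white one did (top view, about (242,120), right edge 290), so it is seated and leaning the same way. White stands upright in the near bay at (710,230).

```bash
python3 -c "
from station import *
print(finish_job())"
```

```text
the job is handed in; nothing more can be done
None
```

The swap is done and handed in at about 29 s on the robot's clock: the white-capped bottle stands upright in the bay the orange one left, and the orange-capped bottle leans in the tilt stand, its cap matching the white one's old position in the camera views.

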